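# Run the shuttle plate of a label press home under its head

### The arm

A 6-joint arm with a two-finger parallel gripper is mounted at the origin on the work surface. World frame = base frame: x ahead of the robot, y to its left, z up, the work surface at z = 0. Lengths are in m, angles in rad, forces in N, time in s.
With the tool pointing down it reaches from about 0.375 to 0.9 m from the base axis. Payload 3.1 kg.
Tool frame: the origin (TCP) lies between the finger pads; the fingertips stand 22 mm ahead of it and the grasp point (between the pads) lies 3 mm ahead of it; z points along the fingers, y is the line along which they close (so a half turn about z gives the same grasp; the last joint's range is limited). The gripper opens to 87 mm and grips with 3 to 60 N. Pads are 19 mm wide; open, the fingers measure 117 mm over their backs; the gripper's body (75 mm by 190 mm) begins 51 mm behind the grasp point.
Start: joints at [1.087, 0.527, 1.433, -0, 1.181, -0.178], TCP at [0.188, 0.596, 0.245] pointing down, gripper open.
Joint ranges: [-3.08, 3.08], [-0.75, 2.2], [0.22, 2.44], [-1.43, 4.57], [0, 2.65], [-2.85, 2.85]. Speed limits (rad/s): [2.79, 2.79, 3.14, 3.14, 3.14, 3.14].

### API

Orientations are given as a unit quaternion [x, y, z, w].
In Python, from rig import robot gives the robot as it stands.
- The arm moves only by the tool move_arm, never from a script. Its argument "series" is text: rows parted by semicolons, each of 6 numbers parted by spaces: the shift along the tool's x, y, z in mm, then the turn, a rotation vector about the tool's x, y, z in degrees. In form: dx dy dz ax ay az; .... A call has 1 to 8 rows; each row is the pose to reach, as a shift and turn from the pose commanded when the call began, along the tool's axes at that moment; what a row does not reach only later rows make up. A row lasts 1/12 s, in which the tool goes at most 41.7 mm and 7.16 degrees, less where a joint would pass 70% of its speed; a pose out of reach is approached as far as the arm can. A call with a gripper value outside its range is refused whole. "jaw" is the opening, from 0 (shut) to 1 (fully open), set as the call begins (left out, the last holds). The fingers move at their own pace and stop on an object; "newtons" is the grip in N (left out, the last holds). Time passes only in rows, so rows that repeat a pose let the fingers close. It gives the time, the measured TCP pose, the force, the opening and the grip force at its end, in the units of the state.
- robot.get_obs(): the state, without advancing time (a new reading comes with each control period).
- robot.camera(name): name is "side" or "top"; returns a dict with "img" (420x560x3 uint8, red, green, blue), "mtx" (3x3 intrinsics, pixels), "distortion" ([k1, k2, p1, p2, k3] as OpenCV has them; the pictures are not rectified), "world_to_cam" (4x4, takes a point from world to camera coordinates). Camera axes: x right, y down, z forward; pixel columns grow to the right and rows downward; lengths in m; the calibration is good to about 2 mm. A picture is of the moment at which its call begins. There is no depth.
- robot.hand_in(): hands the job in; it is judged then, once.
Trained networks look in a picture, given as the dict that the camera call returned (one of the last four; its "shot" number tells which), for a name from the list of things; names that differ only in an ending like _2 or _b are one class to them, and where a whole thing is asked for, a point or a joint stands for the part that bears it (a point fixed in the world has none). Each returns a list of dicts, best first, with "p" (0 to 1); they miss things now and then, are a little off and sometimes report something else, mostly with a low value. They report only what shows in the picture. A call takes as long as a camera call.
- robot.search_frame(picture, thing): "xyz" ([x, y, z] in m, in world coordinates, good to about 4 mm: the middle of the surface that is visible of it).
- robot.tip_of(picture, thing): "xyz" ([x, y, z] in m, in world coordinates, good to about 4 mm: a listed point, or the origin of a listed thing).
The state is a dict: "time": time; "q": joint angles; "joint_velocities": joint speeds; "joint_torque": joint torques, N m; "position": TCP position; "tool_rot": TCP orientation; "ft_force": force on the tool from outside, world axes, zero at the start; "moment": the same for the moment, N m; "grip_width": finger opening in m; "grip_force": force on a finger pad.
Only numpy, scipy, OpenCV 4.12 (cv2) and the standard library are available. Lean on these libraries where they do the work, as an engineer would, in place of code of your own. Each camera call takes 0.05 s, during which the arm holds its last target. There are 200 camera calls.

### The job

The sliding plate of the small press is locked in its pulled-out position. With the fingertips press the yellow locking button down and, keeping it down, push the plate along its rails under the press head until it meets the end stop; then let the button spring up so that the plate is locked there, and move clear. Nothing needs gripping: leave the things standing around the press where they are.

Things in the scene. Friction and masses are not known exactly. Their poses are not given: they have to be found in the camera images.
- press: Fixed white press; origin on the table, z up. Its plate slides along its own +y, toward the head. Base: x -100 to 100, y -270 to 230, 30 mm high. Head: 140 x 140 mm at y 120, 95 to 147 mm above the table. In line with it (y 120 +-30) an arm up to 180 mm leads to a 60 mm column at x 155, 210 mm high, and a black-knobbed lever reaches x -80, 211 mm high.
- shuttle (a joint): Travel of the sliding plate along the press's +y, in m: 0 pulled right out, 0.160 at the end stop under the head. Starts at 0 to 0.032. Locked (up to 7 mm of play) while the button is up; with it down the plate slides against about 2 N. Let go short of the stop, it locks at the next of the teeth, 12 mm apart; the last notch holds it at 0.156 to 0.160.
- release (a joint): How far the yellow locking button is pressed down, in m: 0 up (locked), 0.009 fully down. A spring raises it (about 3 N at the start of the travel, 7 N fully down); the lock is free from 0.005 on.
- button_top (a point): Middle of the top of the yellow locking button, on the handle end of the sliding plate; moves with both. 78 mm above the table when up, 69 mm when down. Its face is 40 mm along the press's x, 44 mm along y. Upright blue cheeks, part of the sliding plate, stand on its two y sides, inner faces 28 mm from the button's middle; the x sides are open.
- cheek (a point): Middle of the inner face (toward the button) of the blue cheek on the head side of the button, 90 mm above the table; moves with the plate. Pushing here along the press's +y drives the plate home. Each cheek is 12 mm thick along y, 56 mm wide along x, its top 100 mm above the table.
- button_home (a point): Fixed point of the press: where the middle of the button's top face stands when the plate is at its end stop and the button is up.
- plate_center (a point): Middle of the top of the plate (140 x 140 mm, red pad with a white tile on it, all fixed together), 180 mm toward the head from the button and 83 mm above the table; moves with it.
- jar: Small amber glass jar with an orange lid, 48 mm across, 60 mm tall, standing beside the press on the robot's side. To be left alone. Origin: centre of its underside.
- tape: Roll of yellow tape lying flat, 84 mm across, 24 mm tall, beyond the press. To be left alone. Origin: centre of its underside.
- blank: Loose white ceramic blank, 90 x 90 x 8 mm, lying flat on the table on the robot's side of the press. To be left alone. Origin: centre of its underside.
- mug: White mug, 82 mm across, 95 mm tall, on the table well to the side of the press. To be left alone. Origin: centre of its underside.
- mug_blue: Blue mug, 82 mm across, 95 mm tall, on the table well to the side of the press. To be left alone. Origin: centre of its underside.
- spray: White bottle with a red cap, 60 mm across, 150 mm tall, on the table to the right. To be left alone. Origin: centre of its underside.
- driver: Screwdriver with a red handle lying on the table to the right. To be left alone. Origin: on its long axis at the underside.

How it is judged:
On the way, in this order (a step that is already met when the one before it is completed fails the run):
1. the locking button is pressed down while the plate is still out (value of joint release above 0.005 m and value of joint shuttle below 0.06 m), for 0.1 s.
2. the plate reaches its end stop with the button still held down (value of joint shuttle above 0.157 m and value of joint release above 0.004 m), for 0.1 s.
At the end, for the whole second after the job is handed in: The plate is within 5 mm of its end stop, the button is up (within 2 mm) so that the plate is locked there, and every loose thing is within 25 mm of where it stood (value of joint shuttle above 0.155 m and value of joint release below 0.002 m and distance of each of jar, tape, blank, mug, mug_blue, spray, driver from where it was at the start of the episode below 0.025 m); the robot touches nothing.
It fails at once if a loose thing is lifted, carried or pushed more than 25 mm (distance of any of jar, tape, blank, mug, mug_blue, spray, driver from where it was at the start of the episode above 0.025 m).
It fails at once if a loose thing is knocked over (angle between any of jar, tape, blank, mug, mug_blue, spray's own z axis and vertical above 0.5 rad).
It also fails if it takes over 38 s, if anything falls off the work surface, if the arm or the gripper's body presses on something with over 40 N, if the wrist force passes 120 N, or if a joint passes its speed limit or range.

## Working session

There is one attempt and no reset: what is moved stays moved. The work goes in short steps, Python scripts to look and compute and a tool call to move; the robot and the scene stay as the last step left them, time stands still between calls to the robot, and variables do not carry over. Pictures are saved under pics/ and viewed, at most 10 in all, crops included, and the job is handed in when it is done.

Besides the shell and the picture viewer there is one more tool, called after "Emit:" in YAML: its name, and indented under it one key for each argument. move_arm: Moves the arm, as the interface text tells. Its arguments: {"type":"object","properties":{"series":{"type":"string"},"jaw":{"type":"number"},"newtons":{"type":"number"}},"required":["series"]}

```bash
mkdir -p pics; cat > h.py <<'E'
from rig import robot
import numpy as np, cv2
def look(names,cams=("side","top"),save=None):
    for c in cams:
        p=robot.camera(c)
        if save: cv2.imwrite(f"pics/{save}_{c}.png",p["img"][:,:,::-1])
        for n,f in names:
            r=(robot.tip_of if f=='t' else robot.search_frame)(p,n)
            print(c,n,f,[(np.round(d["xyz"],3).tolist(),round(d["p"],2)) for d in r[:2]])
E
python3 - <<'E'
from h import *
look([(n,'t') for n in "press button_top cheek button_home plate_center jar tape blank mug mug_blue spray driver".split()],save="a")
o=robot.get_obs();print(o["position"],o["tool_rot"],o["time"],o["ft_force"])
E
```

```text
side press t [([0.519, 0.002, 0.001], 0.92)]
side button_top t [([0.541, -0.209, 0.077], 0.64)]
side cheek t [([0.534, -0.184, 0.089], 0.94), ([0.343, 0.091, -0.005], 0.33)]
side button_home t [([0.526, -0.059, 0.074], 0.87)]
side plate_center t [([0.522, -0.028, 0.082], 0.79)]
side jar t [([0.381, -0.141, 0.002], 0.9)]
side tape t [([0.71, -0.134, -0.001], 0.78)]
side blank t [([0.34, 0.087, -0.003], 0.97)]
side mug t [([0.42, 0.469, -0.0], 0.61)]
side mug_blue t [([0.597, 0.431, 0.001], 0.83)]
side spray t [([0.577, -0.495, 0.002], 0.73)]
side driver t [([0.377, -0.385, 0.001], 0.94)]
top press t [([0.522, 0.006, -0.004], 0.87)]
top button_top t [([0.539, -0.206, 0.082], 0.64)]
top cheek t [([0.538, -0.182, 0.09], 0.84)]
top button_home t [([0.528, -0.056, 0.079], 0.77)]
top plate_center t [([0.523, -0.03, 0.085], 0.61)]
top jar t [([0.38, -0.136, 0.004], 0.73), ([0.522, -0.029, 0.081], 0.65)]
top tape t [([0.72, -0.137, 0.0], 0.62)]
top blank t [([0.344, 0.091, -0.005], 0.71), ([0.526, -0.056, 0.076], 0.37)]
top mug t [([0.415, 0.467, -0.002], 0.58), ([0.54, -0.206, 0.079], 0.55)]
top mug_blue t [([0.594, 0.437, -0.0], 0.84)]
top spray t [([0.576, -0.495, 0.002], 0.79)]
top driver t [([0.378, -0.389, -0.0], 0.84)]
[0.18810202 0.59601291 0.24455301] [ 1.52291870e-01  9.88335564e-01  7.36899357e-07 -1.31195347e-05] 1.3 [-0.60525041  0.23200662  0.92255974]
```

View pics/a_side.png

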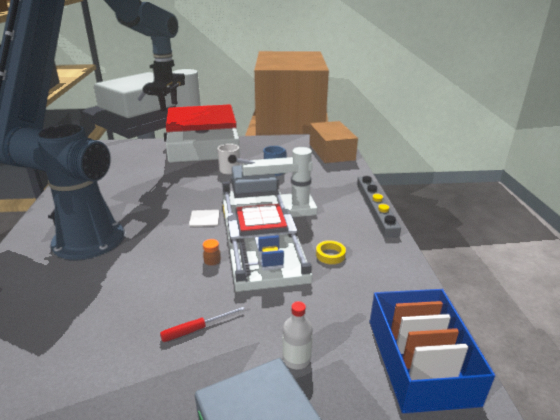

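View pics/a_top.png

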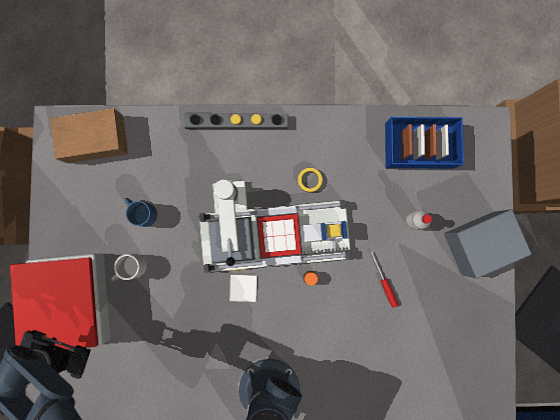

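The press is yawed about +5°, with the button at about (0.540, -0.207). I'll keep the gripper shut with its wide side along the press's x, raise it, and go above the button.

Emit:
move_arm:
  series: "-12 -14 -20 0 0 0; -36 -40 -45 0 0 0; -60 -68 -60 0 0 0; -84 -95 -60 0 0 0; -108 -122 -60 0 0 0; -132 -149 -60 0 0 0; -156 -176 -60 0 0 0; -180 -204 -60 0 0 0"
  jaw: 0

```text
time: 1.97
position: [0.2988, 0.3458, 0.3049]
tool_rot: [0.152, 0.988, 0.0, 0.0]
ft_force: [-0.3, 0.7, 0.5]
grip_width: 0.0412
grip_force: 0.0
```

Emit:
move_arm:
  series: "-24 -27 0 0 0 0; -48 -54 0 0 0 0; -72 -81 0 0 0 0; -96 -108 0 0 0 0; -120 -136 0 0 0 0; -144 -163 0 0 0 0; -168 -190 0 0 0 0; -192 -217 0 0 0 0"

```text
time: 2.63
position: [0.4165, 0.0808, 0.3049]
tool_rot: [0.152, 0.988, 0.0, 0.0]
ft_force: [-0.3, 0.3, -0.2]
grip_width: 0.0009
grip_force: 0.0
```

Emit:
move_arm:
  series: "-26 -29 0 0 0 7; -52 -58 0 0 0 14; -78 -87 0 0 0 21; -104 -116 0 0 0 28; -130 -145 0 0 0 35; -156 -174 0 0 0 42; -180 -202 0 0 0 49; -202 -229 0 0 0 56"

```text
time: 3.3
position: [0.5405, -0.199, 0.3046]
tool_rot: [0.601, 0.799, 0.0, 0.0]
ft_force: [0.4, 0.4, 0.7]
grip_width: 0.0007
grip_force: 0.0
```

Emit:
move_arm:
  series: "0 0 25 0 0 6; 0 0 60 0 0 11; 0 0 95 0 0 11; 0 0 130 0 0 11; 0 0 155 0 0 11; 0 0 160 0 0 11; 0 0 160 0 0 11"

```text
time: 3.88
position: [0.5388, -0.1961, 0.1428]
tool_rot: [0.673, 0.74, -0.0, -0.002]
ft_force: [-0.3, 0.1, 0.1]
grip_width: 0.0005
grip_force: 0.0
```

```bash
python3 - <<'E'
from h import *
from scipy.spatial.transform import Rotation as R
look([(n,'t') for n in "button_top cheek plate_center button_home press".split()],save="b")
o=robot.get_obs();M=R.from_quat(o["tool_rot"]).as_matrix();print(o["position"],M.round(3).tolist())
a=cv2.imread("pics/b_side.png")[130:300,190:350];b=cv2.imread("pics/b_top.png")[170:290,190:370]
cv2.imwrite("pics/c.png",np.vstack([cv2.resize(a,(400,300)),cv2.resize(b,(400,290))]))
E
```

```text
side button_top t [([0.541, -0.212, 0.079], 0.41)]
side cheek t [([0.537, -0.183, 0.085], 0.59)]
side plate_center t [([0.521, -0.029, 0.081], 0.73)]
side button_home t [([0.524, -0.058, 0.074], 0.85)]
side press t [([0.52, 0.003, 0.002], 0.57)]
top button_top t [([0.522, -0.032, 0.084], 0.47)]
top cheek t [([0.538, -0.184, 0.091], 0.72)]
top plate_center t [([0.522, -0.028, 0.085], 0.83), ([0.718, -0.139, -0.001], 0.36)]
top button_home t [([0.53, -0.055, 0.075], 0.8), ([0.592, 0.435, 0.0], 0.16)]
top press t [([0.518, 0.007, -0.003], 0.65), ([0.523, -0.03, 0.082], 0.15)]
[ 0.53990322 -0.19669277  0.14492334] [[-0.096, 0.995, 0.001], [0.995, 0.096, -0.0], [-0.0, 0.0, -1.0]]
```

View pics/c.png

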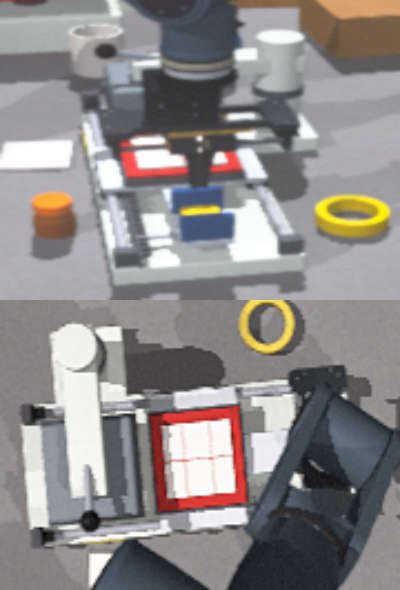

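The closed fingers are over the button, just short of the head-side cheek. I'll back off 6 mm and press.

Emit:
move_arm:
  series: "-6 0 10 0 0 0; -6 0 25 0 0 0; -6 0 38 0 0 0; -6 0 44 0 0 0; -6 0 48 0 0 0; -6 0 50 0 0 0; -6 0 51 0 0 0; -6 0 51 0 0 0"

```text
time: 5.15
position: [0.5397, -0.2027, 0.094]
tool_rot: [0.672, 0.74, -0.0, -0.001]
ft_force: [-2.9, 1.1, 5.0]
grip_width: 0.0003
grip_force: 2.8
```

Emit:
move_arm:
  series: "0 0 1 0 0 0; 0 0 2 0 0 0; 0 0 3 0 0 0; 0 0 3 0 0 0"

```text
time: 5.48
position: [0.5397, -0.2027, 0.0915]
tool_rot: [0.672, 0.74, -0.0, -0.0]
ft_force: [-3.7, 0.4, 7.3]
grip_width: 0.0005
grip_force: 3.3
```

Emit:
move_arm:
  series: "2 0 1 0 0 0; 6 0 1 0 0 0; 11 0 1 0 0 0; 17 0 1 0 0 0; 24 0 1 0 0 0; 32 0 1 0 0 0; 40 0 1 0 0 0; 48 0 1 0 0 0"

```text
time: 6.15
position: [0.5353, -0.1558, 0.0913]
tool_rot: [0.672, 0.74, -0.001, 0.001]
ft_force: [-5.7, -2.9, 10.6]
grip_width: 0.0003
grip_force: 5.5
```

Emit:
move_arm:
  series: "8 0 0 0 0 0; 16 0 0 0 0 0; 24 0 0 0 0 0; 32 0 0 0 0 0; 40 0 0 0 0 0; 48 0 0 0 0 0; 56 0 0 0 0 0; 64 0 0 0 0 0"

```text
time: 6.82
position: [0.5289, -0.0917, 0.0913]
tool_rot: [0.672, 0.741, -0.001, 0.0]
ft_force: [-6.0, -3.0, 12.3]
grip_width: 0.0004
grip_force: 6.2
```

```bash
python3 - <<'E'
from h import *
look([(n,'t') for n in "button_top cheek plate_center button_home".split()],save="d")
a=cv2.imread("pics/d_side.png")[130:300,190:350];b=cv2.imread("pics/d_top.png")[170:290,190:370]
cv2.imwrite("pics/d.png",np.vstack([cv2.resize(a,(400,300)),cv2.resize(b,(400,290))]))
E
```

```text
side button_top t [([0.526, -0.072, 0.089], 0.64), ([0.525, -0.06, 0.076], 0.55)]
side cheek t [([0.526, -0.076, 0.086], 0.76)]
side plate_center t [([0.375, -0.385, 0.001], 0.34), ([0.418, 0.47, -0.002], 0.28)]
side button_home t []
top button_top t []
top cheek t [([0.527, -0.069, 0.092], 0.91)]
top plate_center t [([0.511, 0.084, 0.082], 0.61)]
top button_home t [([0.528, -0.056, 0.077], 0.63)]
```

View pics/d.png

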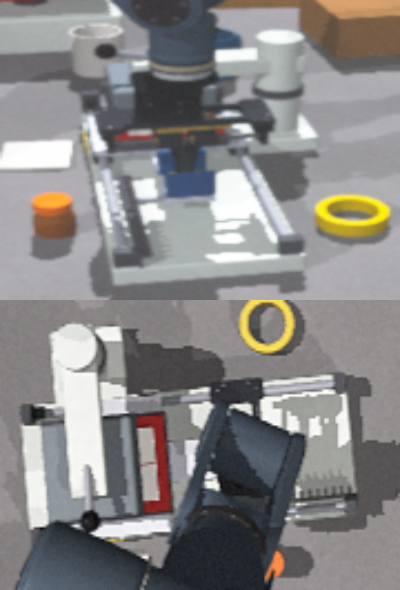

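The plate follows (its centre has moved about 113 mm), leaving roughly 40 mm of travel plus the finger gap.

Emit:
move_arm:
  series: "7 0 0 0 0 0; 14 0 0 0 0 0; 20 0 0 0 0 0; 25 0 0 0 0 0; 29 0 0 0 0 0; 33 0 0 0 0 0; 36 0 0 0 0 0; 38 0 0 0 0 0"

```text
time: 7.98
position: [0.5255, -0.0537, 0.0913]
tool_rot: [0.672, 0.741, -0.001, 0.0]
ft_force: [-5.3, -2.7, 12.4]
grip_width: -0.0
grip_force: 6.3
```

Emit:
move_arm:
  series: "2 0 0 0 0 0; 4 0 0 0 0 0; 6 0 0 0 0 0; 8 0 0 0 0 0; 9 0 0 0 0 0; 10 0 0 0 0 0"

```text
time: 8.48
position: [0.5263, -0.0452, 0.0913]
tool_rot: [0.672, 0.741, -0.0, 0.002]
ft_force: [-2.8, -5.5, 8.6]
grip_width: 0.0005
grip_force: 4.5
```

Emit:
move_arm:
  series: "1 0 0 0 0 0; 2 0 0 0 0 0; 3 0 0 0 0 0; 4 0 0 0 0 0; 4 0 0 0 0 0"

```text
time: 8.9
position: [0.5271, -0.0412, 0.0914]
tool_rot: [0.672, 0.74, 0.001, 0.003]
ft_force: [-0.4, -4.1, 8.2]
grip_width: 0.0005
grip_force: 3.8
```

Emit:
move_arm:
  series: "1 0 0 0 0 0; 2 0 0 0 0 0; 3 0 0 0 0 0; 4 0 0 0 0 0; 4 0 0 0 0 0"

```text
time: 9.32
position: [0.5273, -0.0384, 0.0914]
tool_rot: [0.672, 0.741, 0.0, 0.004]
ft_force: [-1.1, -8.7, 5.8]
grip_width: 0.0006
grip_force: 6.0
```

Emit:
move_arm:
  series: "1 0 0 0 0 0; 2 0 1 0 0 0; 3 0 1 0 0 0; 3 0 1 0 0 0; 3 0 1 0 0 0"

```text
time: 9.73
position: [0.5274, -0.0382, 0.0913]
tool_rot: [0.671, 0.741, -0.001, 0.006]
ft_force: [-4.0, -18.1, 12.6]
grip_width: 0.0004
grip_force: 12.1
```

```bash
python3 - <<'E'
from h import *
look([(n,'t') for n in "cheek plate_center button_home".split()])
print(robot.get_obs()["ft_force"])
E
```

```text
side cheek t [([0.516, -0.032, 0.087], 0.81), ([0.574, -0.496, -0.002], 0.27)]
side plate_center t []
side button_home t [([0.524, -0.059, 0.074], 0.94)]
top cheek t []
top plate_center t [([0.343, 0.092, -0.005], 0.69)]
top button_home t [([0.532, -0.054, 0.076], 0.94)]
[ -3.65743318 -18.6849421   12.15894431]
```

The plate is hard against the stop (18 N with no movement) with the button held down. I'll rise straight up, then move clear.

Emit:
move_arm:
  series: "-1 0 -3 0 0 0; -2 0 -7 0 0 0; -3 0 -12 0 0 0; -5 0 -20 0 0 0; -8 0 -40 0 0 0; -8 0 -70 0 0 0; -8 0 -105 0 0 0; -8 0 -140 0 0 0"

```text
time: 10.8
position: [0.5243, -0.04, 0.2299]
tool_rot: [0.673, 0.74, -0.0, -0.001]
ft_force: [1.1, -0.0, 0.5]
grip_width: 0.0003
grip_force: 0.0
```

Emit:
move_arm:
  series: "-25 0 -20 0 0 0; -55 0 -40 0 0 0; -90 0 -50 0 0 0; -125 0 -50 0 0 0; -160 0 -50 0 0 0; -190 0 -50 0 0 0; -200 0 -50 0 0 0; -200 0 -50 0 0 0"

```text
time: 11.47
position: [0.5441, -0.2419, 0.2786]
tool_rot: [0.674, 0.739, 0.0, 0.001]
ft_force: [-0.5, 0.2, 0.6]
grip_width: 0.0003
grip_force: 0.0
```

```bash
python3 - <<'E'
from h import *
look([(n,'t') for n in "button_top cheek button_home jar".split()],save="e")
print(robot.get_obs()["ft_force"])
a=cv2.imread("pics/e_side.png")[130:300,190:350];b=cv2.imread("pics/e_top.png")[170:290,190:370]
cv2.imwrite("pics/e.png",np.vstack([cv2.resize(a,(400,300)),cv2.resize(b,(400,290))]))
E
```

```text
side button_top t [([0.529, -0.055, 0.079], 0.59), ([0.517, 0.001, 0.001], 0.47)]
side cheek t [([0.523, -0.03, 0.088], 0.85)]
side button_home t [([0.525, -0.06, 0.074], 0.75)]
side jar t [([0.383, -0.143, -0.001], 0.66), ([0.345, 0.085, -0.002], 0.65)]
top button_top t [([0.524, -0.052, 0.081], 0.53), ([0.378, -0.389, -0.0], 0.33)]
top cheek t [([0.523, -0.029, 0.09], 0.57)]
top button_home t [([0.527, -0.054, 0.078], 0.98), ([0.72, -0.139, 0.0], 0.21)]
top jar t [([0.378, -0.138, 0.0], 0.69), ([0.531, -0.055, 0.08], 0.27)]
[-0.62370386 -0.71836246 -0.03725045]
```

View pics/e.png

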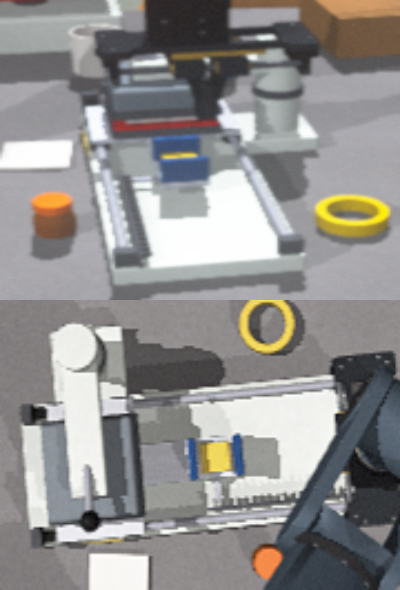

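The plate is home under the head, the button is up at its home point, the jar and tape haven't moved, and the arm is clear.

```bash
python3 -c "
from rig import robot
print(robot.hand_in())"
```

```text
the job is handed in; nothing more can be done
None
```

I pressed the button and pushed the plate to its end stop. It now sits home with the button up and the arm clear; the job is handed in, but no verdict came back.

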